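# Gauge the bush of the sample bearing block

## Robot

A 6-joint arm with a two-finger parallel gripper is mounted at the origin on the work surface. World frame = base frame: x ahead of the robot, y to its left, z up, the work surface at z = 0. Lengths are in m, angles in degrees, forces in N, time in s.
With the tool pointing down it reaches from about 0.275 to 0.775 m from the base axis. Payload 14.6 kg.
Tool frame: the origin (TCP) lies at the very end of the fingers, on their centre line; the grasp point (between the pads) lies ctrl.hold_point_z behind it (ctrl.hold_point_z is the distance from the TCP to the grasp point, in m); y points along the fingers, z is the direction in which the jaws open and shut, and the axes are right-handed (so a half turn about y gives the same grasp; the last joint's range is limited). The gripper opens to 85 mm and grips with 20 to 120 N. Pads are 22 mm wide; open, the fingers measure 114 mm over their backs; the gripper's body (76 mm by 85 mm) begins 54 mm behind the grasp point. The pads swing forward as they close: fully open they stand 13 mm farther back than shut.
Start: joints at [56.878, 15.075, -2.767, 72.158, 0, 81.102], TCP at [0.215, 0.479, 0.231] pointing down, gripper open.
Joint ranges: [-151.79, 151.79], [-50.71, 97.33], [-67.44, 78.34], [-121.81, 120.89], [-77.56, 73.72], [-180, 180]. Speed limits (degrees/s): [108.29, 108.29, 147.25, 159.86, 180, 180].

## Interface

Orientations are given as [roll, pitch, yaw] about the fixed x, y, z axes, in that order (R = Rz(yaw) Ry(pitch) Rx(roll)).
In Python, from station import readout, eyes, job, ctrl gives the robot as it stands.
- The arm moves only by the tool send_rows, never from a script. Its argument "deltas" is a list of rows, each a list of 2 entries, a list of its own where there are three numbers: the shift along the tool's x, y, z scaled (see below), then the turn, a rotation vector about the tool's x, y, z scaled (see below). In form: [[[x, y, z], [wx, wy, wz]], ...]. A call has 1 to 5 rows; each row shifts and turns the commanded pose from where the row before left it, along the tool's axes as they then stand; what a row does not reach is not made up. The controller multiplies each number of a shift by 0.25 m and each number of a turn by 45 degrees. A row lasts 1/12 s, in which the tool goes at most 41.7 mm and 7.16 degrees, less where a joint would pass 70% of its speed; a pose out of reach is approached as far as the arm can. A call with a number of a shift or a turn outside -1 to 1 is refused whole. A call with a gripper value outside its range is refused whole. "claw" is the closure, from 0 (fully open) to 1 (shut), set as the call begins (left out, the last holds). The fingers move at their own pace and stop on an object; "newtons" is the grip in N (left out, the last holds). Time passes only in rows, so rows that do not move let the fingers close. It gives the time, the measured TCP pose, the force and the opening at its end, in the units of the state.
- readout.read_state(): the state, without advancing time (a new reading comes with each control period).
- eyes.grab_frame(name): name is "scene" or "top"; returns a dict with "frame" (400x640x3 uint8, red, green, blue), "z_map" (400x640 float32, m along the optical axis (not along the pixel's ray), 0 where there is no reading), "fx", "fy", "cx", "cy" (pixels), "view" (4x4, takes a point from world to camera coordinates). Camera axes: x right, y up, looking along -z (the intrinsics and any distortion apply to the point x, -y, -z); pixel columns grow to the right and rows downward; lengths in m; the calibration is good to about 2 mm. A picture is of the moment at which its call begins.
- job.hand_in(): hands the job in, once; it reports no verdict.
The state is a dict: "t": time; "joint_positions": joint angles; "qd": joint speeds; "tau": joint torques, N m; "eef_pos": TCP position; "orientation": TCP orientation; "ft_force": force on the tool from outside, world axes, zero at the start; "ft_torque": the same for the moment, N m; "opening": finger opening in m.
Only numpy, scipy, OpenCV 4.12 (cv2) and the standard library are available. Lean on these libraries where they do the work, as an engineer would, in place of code of your own. Each camera call takes 0.05 s, during which the arm holds its last target. There are 200 camera calls.

## Task

Check the brass bush of the sample bearing block that stands on the plywood board, using the larger of the two double-ended plug gauges. Push its long go end fully home into the bore, up to the collar, and draw it out again; then press the flat face of its short, fat no-go end gently and squarely against the mouth of the same bore, either side, for a moment to confirm that it is refused. Lay the gauge back in the wooden rest it came from and let go; leave the smaller gauge alone.

Things in the scene. Friction and masses are not known exactly. Their poses are not given: they have to be found in the camera images.
- gauge_mid (a point): Larger plug gauge, loose, 0.4 kg, lying level in its rest, go end to the robot's left within 20 deg. Point: mid-handle, on the axis; y along it to the go end, z up. Aluminium handle 26 mm square, y -60 to +60 (grip across x at the middle). Go: collar 40 mm across at y 54-60, steel plug 30 across at y 60-100, last 10 mm tapered to 18. No-go: flat plug 42 across, y -60 to -80.
- block_bore (a point): Sample bearing block, grey casting with brass bush on a plywood board, all fixed. Point: middle of the bore, 65 mm above the table; y along the level bore, z up. Bore 34 mm across, 44 long, open both ends: mouths at y -22 and +22, flush. Round housing 70 across, top 100 mm above the table; board and foot reach 80 mm along x, 45 along y, up to 37 mm high.
- rest_seat (a point): Wooden rest of the larger gauge, fixed. Point: where the gauge's middle lies when seated, 49 mm above the table; y along the gauge, z up. Two uprights 10 mm thick at y -39 and +39 carry the handle in notches: flat floor 36 mm above the table, about 40 mm wide, cheeks flaring to 57 mm high. Base 90 x 104 x 12 mm. The gauge may lie either way round.
- gauge_small_mid (a point): Smaller look-alike gauge, loose, 149 mm long, handle 20 mm square, plugs 16 and 24 mm across, in an equal rest at the robot's other side; leave it alone. Point: mid-handle; axes as for the larger gauge.
There are look-alikes about, which are no part of the job. What is shaped like the part that bears gauge_mid but blue or pink is not meant.

How it is judged (in metres and radians):
On the way, in this order (a step that is already met when the one before it is completed fails the run):
1. the go end is fully home in the bore: bore centre 74 to 90 mm from the handle's middle on the go side (82 is right home), in line within 12 mm and 10 degrees (y of block_bore in the frame of gauge_mid between 0.074 and 0.09 m and x of block_bore in the frame of gauge_mid between -0.012 and 0.012 m and z of block_bore in the frame of gauge_mid between -0.012 and 0.012 m and angle between the y axis of gauge_mid and the y axis of block_bore, either way round below 0.175 rad), for 0.1 s.
2. the no-go end's face presses with more than 0.5 N on a mouth of the same bore, centred within 12 mm and square within 10 degrees, and stays outside (contact force between gauge and block above 0.5 N and y of block_bore in the frame of gauge_mid between -0.112 and -0.095 m and x of block_bore in the frame of gauge_mid between -0.012 and 0.012 m and z of block_bore in the frame of gauge_mid between -0.012 and 0.012 m and angle between the y axis of gauge_mid and the y axis of block_bore, either way round below 0.175 rad), for 0.1 s.
At the end, for the whole second after the job is handed in: The larger gauge lies at rest and released in its own wooden rest, its middle within 20 mm horizontally and 10 mm in height of the seat and in line with it within about 11 degrees, either way round (horizontal distance between gauge_mid and rest_seat below 0.02 m and z of gauge_mid in the frame of rest_seat between -0.01 and 0.01 m and angle between the y axis of gauge_mid and the y axis of rest_seat, either way round below 0.2 rad and linear speed of gauge below 0.03 m/s); the robot touches nothing.
It fails at once if the gauge is forced: more than 60 N on the bearing block (contact force between gauge and block above 60 N).
It fails at once if the smaller gauge is moved by more than 30 mm (distance of gauge_small_mid from where it was at the start of the episode above 0.03 m).
It also fails if it takes over 56 s, if anything falls off the work surface, if the arm or the gripper's body presses on something with over 40 N, if the wrist force passes 120 N, or if a joint passes its speed limit or range.

## Working session

There is one attempt and no reset: what is moved stays moved. The work goes in short steps, Python scripts to look and compute and a tool call to move; the robot and the scene stay as the last step left them, time stands still between calls to the robot, and variables do not carry over. Pictures are saved under pics/ and viewed, about 8 in all and at most 12, crops included, and the job is handed in when it is done.

Besides the shell and the picture viewer there is one more tool, called after ">>>" by a JSON object that holds its "fn" and its "kwargs", one argument or row to a line. send_rows: Moves the arm, as the interface text tells. Shifts and turns lie within -1 to 1; 1 stands for 0.25 m of shift or 45 degrees of turn. Its arguments: {"type":"object","properties":{"deltas":{"type":"array"},"claw":{"type":"number"},"newtons":{"type":"number"}},"required":["deltas"]}

```bash
mkdir -p pics; ls
cat > h.py <<'E'
import numpy as np, cv2
from station import readout, eyes, job, ctrl
def grab(n):
    f=eyes.grab_frame(n); np.savez(''+n+'.npz',**f); return f
def px2w(f,u,v,z=None):
    d=f['z_map'][int(v),int(u)]
    r=np.array([(u-f['cx'])/f['fx'],-(v-f['cy'])/f['fy'],-1])
    T=np.linalg.inv(f['view'])
    if z is None: return T[:3,:3]@(r*d)+T[:3,3]
    w=T[:3,:3]@r; return T[:3,3]+w*(z-T[2,3])/w[2]
def cloud(f):
    v,u=np.mgrid[:400,:640]; d=f['z_map']
    P=np.stack([(u-f['cx'])/f['fx']*d,-(v-f['cy'])/f['fy']*d,-d],-1)
    T=np.linalg.inv(f['view']); W=P@T[:3,:3].T+T[:3,3]; W[d==0]=np.nan; return W
E
python3 - <<'E'
from h import *
print(readout.read_state(), ctrl.hold_point_z)
for n in('scene','top'):
    f=grab(n); cv2.imwrite(f'pics/{n}1.png',f['frame'][...,::-1]); print(n,f['fx'],f['fy'],f['cx'],f['cy'],np.linalg.inv(f['view'])[:3].round(3).tolist(),[k for k in f])
E
```

```text
pics
{'t': 0.0, 'joint_positions': array([ 5.68788001e+01,  1.50977398e+01, -2.80451371e+00,  7.21561467e+01,
        4.75564856e-04,  8.11006915e+01]), 'qd': array([-0.00928439,  0.10157015,  0.02185974,  0.07097298,  0.0522632 ,
        0.07847641]), 'tau': array([ 2.11833896e-03, -6.37617302e+01,  3.84559035e+01,  1.40287337e-02,
       -7.18958017e-05, -3.58806813e-05]), 'eef_pos': array([0.21525891, 0.47854977, 0.23083018]), 'orientation': array([-9.00576235e+01,  9.50425208e-03, -2.42218963e+01]), 'ft_force': array([ 0.81079531, -0.47875885,  0.51171437]), 'ft_torque': array([ 0.02452011,  0.03564799, -0.00227655]), 'opening': 0.08525596332979676} 0.0187
scene 460.107880125895 460.107880125895 323.73910837071276 206.35205155823465 [[0.814, -0.32, 0.485, 1.084], [0.581, 0.417, -0.699, -0.794], [0.022, 0.851, 0.525, 0.701]] ['frame', 'z_map', 'fx', 'fy', 'cx', 'cy', 'view']
top 451.01775461201674 451.01775461201674 317.10420156384066 198.3478080734987 [[0.004, 0.997, -0.078, 0.388], [-1.0, 0.004, 0.0, 0.049], [0.0, 0.078, 0.997, 1.233]] ['frame', 'z_map', 'fx', 'fy', 'cx', 'cy', 'view']
```

View pics/top1.png

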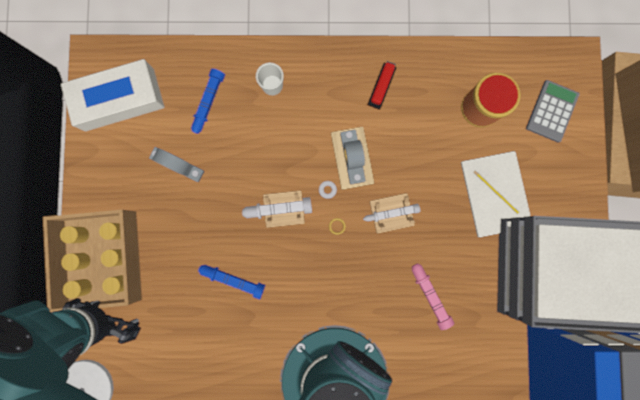

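View pics/scene1.png

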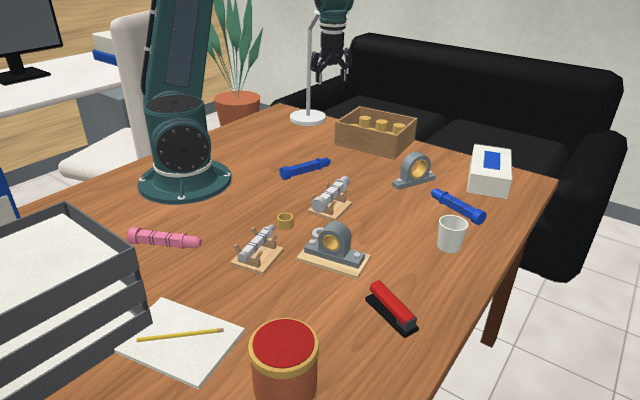

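The top view shows the larger gauge in its rest at about (280,209), with the go end at (248,212). The block on plywood is at (352,158) and the small gauge at (392,213). The second bearing block, at (177,163), has no plywood, so it isn't the target.

Run:
```python
from h import *
f=dict(np.load('top.npz')); s=dict(np.load('scene.npz'))
c=f['frame'][120:240,230:430]; cv2.imwrite('pics/top_crop.png',cv2.resize(c,(800,480),interpolation=cv2.INTER_CUBIC)[...,::-1])
def pca(P):
    m=P.mean(0); w,v=np.linalg.eigh(np.cov((P-m).T)); return m,v[:,-1],w**.5
for n,F in(('top',f),('scene',s)):
    W=cloud(F).reshape(-1,3); W=W[~np.isnan(W[:,0])]
    print(n,'table z',np.median(W[(abs(W[:,2])<.01),2]))
    def sel(cx,cy,r,z0,z1): 
        return W[(np.hypot(W[:,0]-cx,W[:,1]-cy)<r)&(W[:,2]>z0)&(W[:,2]<z1)]
    for nm,uv,z0,z1,r in(('gauge',(280,209),.056,.075,.12),('gauge low',(280,209),.045,.075,.12),('house',(354,155),.06,.11,.07),('board',(352,158),.006,.045,.11),('small',(392,213),.05,.075,.09)):
        c=px2w(f,*uv,z=.05); P=sel(*c[:2],r,z0,z1)
        m,v,w=pca(P[:,:2]); v=v*np.sign(v[1]); t=(P[:,:2]-m)@v; p=(P[:,:2]-m)@[v[1],-v[0]]
        lo,hi=np.percentile(t,[1,99]);a,b=np.percentile(p,[1,99])
        print(nm,len(P),m.round(4),'axis ang from y (toward -x)',np.degrees(np.arctan2(-v[0],v[1])).round(2),'along',lo.round(4),hi.round(4),'perp',a.round(4),b.round(4),'ctr',(m+v*(lo+hi)/2+np.array([v[1],-v[0]])*(a+b)/2).round(4),'zmax',np.percentile(P[:,2],99).round(4))
```

```text
top table z 0.0019801965799850496
gauge 769 [0.4534 0.1494] axis ang from y (toward -x) 6.72 along -0.0841 0.0905 perp -0.0315 0.0327 ctr [0.4536 0.1527] zmax 0.0728
gauge low 851 [0.453  0.1493] axis ang from y (toward -x) 6.9 along -0.0839 0.0908 perp -0.0332 0.0341 ctr [0.453  0.1528] zmax 0.0726
house 472 [ 0.5923 -0.0464] axis ang from y (toward -x) -78.8 along -0.0306 0.0359 perp -0.0208 0.0224 ctr [ 0.5951 -0.0466] zmax 0.1053
board 1641 [ 0.585  -0.0404] axis ang from y (toward -x) -87.9 along -0.0891 0.0922 perp -0.0807 0.0826 ctr [ 0.5866 -0.0413] zmax 0.0408
small 482 [ 0.4435 -0.1509] axis ang from y (toward -x) 11.59 along -0.0666 0.0733 perp -0.0341 0.0358 ctr [ 0.4436 -0.1475] zmax 0.0637
scene table z 9.771162766725183e-05
gauge 362 [0.4613 0.1348] axis ang from y (toward -x) 6.51 along -0.0731 0.0961 perp -0.0307 0.0282 ctr [0.4587 0.1461] zmax 0.0708
gauge low 551 [0.4626 0.132 ] axis ang from y (toward -x) 6.08 along -0.0708 0.0993 perp -0.0377 0.0307 ctr [0.4576 0.1458] zmax 0.0702
house 566 [ 0.6072 -0.0559] axis ang from y (toward -x) -64.58 along -0.0402 0.0318 perp -0.0319 0.0194 ctr [ 0.6008 -0.0521] zmax 0.1013
board 1485 [ 0.61   -0.0648] axis ang from y (toward -x) -78.23 along -0.0894 0.0721 perp -0.0904 0.0284 ctr [ 0.5952 -0.0362] zmax 0.0435
small 391 [ 0.4494 -0.1599] axis ang from y (toward -x) 11.31 along -0.0608 0.0752 perp -0.0357 0.0343 ctr [ 0.4473 -0.153 ] zmax 0.0594
```

View pics/top_crop.png

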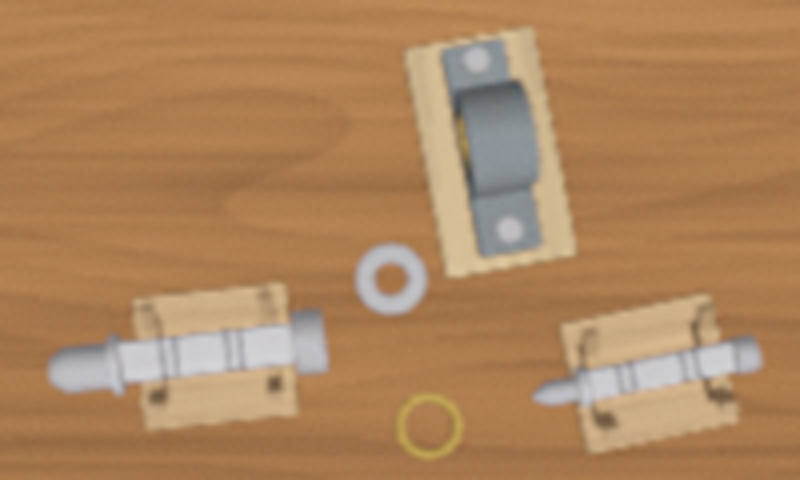

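In the enlarged crop:
- **Larger gauge:** the collar edge is at about (108,360) and the no-go shoulder at about (292,346).
- **Board corners:** (405,50), (533,28), (575,255) and (447,277).
- **Rest corners:** (135,300), (285,285), (297,413) and (147,430).

Next I'll convert these to world positions.

```bash
cat >> h.py <<'E'
from scipy.spatial.transform import Rotation as Ro
def go(p,yaw):
    s=readout.read_state(); R=Ro.from_euler('xyz',s['orientation'],degrees=True)
    d=R.inv().apply(np.array(p)-s['eef_pos']); T=Ro.from_euler('xyz',[-90,0,yaw],degrees=True)
    w=np.degrees((R.inv()*T).as_rotvec())
    print('t',round(s['t'],2),'pos',s['eef_pos'].round(4),'rpy',s['orientation'].round(2),'F',s['ft_force'].round(1),'open',round(s['opening'],4))
    print('tool shift units',(d/.25).round(4),'turn units',(w/45).round(4),'mm',(d*1000).round(1),'deg',w.round(2))
E
python3 - <<'E'
from h import *
f=dict(np.load('top.npz'))
W=lambda u,v,z: px2w(f,u/4+230-.375,v/4+120-.375,z)
def yaw(d): return np.degrees(np.arctan2(d[1],d[0]))
print('board depth z', px2w(f,(425)/4+230,(100)/4+120), px2w(f,460/4+230,270/4+120))
c=[W(u,v,.012) for u,v in((405,50),(533,28),(575,255),(447,277))]
print('board',np.mean(c,0),yaw(c[0]-c[3]),yaw(c[1]-c[2]),yaw(c[0]-c[1])-90,yaw(c[3]-c[2])-90)
c=[W(u,v,.012) for u,v in((135,300),(285,285),(297,413),(147,430))]
print('rest',np.mean(c,0),yaw(c[0]-c[3]),yaw(c[1]-c[2]),yaw(c[0]-c[1])-90,yaw(c[3]-c[2])-90)
a,b=W(108,360,.055),W(292,346,.055)
print('gauge mid',(a+b)/2,np.linalg.norm(a-b),yaw(a-b)-90, W(115,359,.062),)
# template-ish: housing top ridge & gauge ridge from cloud
C=cloud(f).reshape(-1,3)
def ridge(cx,cy,r,z0,z1):
    P=C[(np.hypot(C[:,0]-cx,C[:,1]-cy)<r)&(C[:,2]>z0)&(C[:,2]<z1)]
    return cv2.minAreaRect(P[:,:2].astype(np.float32)*1000),len(P)
print(ridge(.588,-.044,.08,.075,.12)); print(ridge(.588,-.044,.09,.025,.045)); print(ridge(.453,.15,.05,.055,.08))
go([.453,.15,.13],-84)
E
```

```text
board depth z [ 0.62974496 -0.00277051  0.01628602] [ 0.5134343  -0.02679386  0.01366062]
board [ 0.59587212 -0.04637206  0.012     ] 10.455928278237815 10.138975901911095 10.149137985332928 10.046952299888531
rest [0.45474426 0.13952151 0.012     ] 6.035823866592504 5.746072883807586 5.993667326074998 6.714701530141596
gauge mid [0.45485143 0.14681357 0.055     ] 0.1206285267287329 4.615072357211474 [0.45030156 0.20145464 0.062     ]
(((595.692626953125, -47.17757797241211), (67.53861236572266, 44.59794235229492), 10.93471908569336), 450)
(((596.3357543945312, -47.11167907714844), (145.35516357421875, 44.484466552734375), 10.502778053283691), 447)
(((445.2557373046875, 151.65045166015625), (98.84625244140625, 68.14494323730469), 77.97825622558594), 411)
t 0.1 pos [0.2153 0.4786 0.2309] rpy [-9.005e+01  1.000e-02 -2.423e+01] F [ 0.6 -0.2  0.9] open 0.0855
tool shift units [ 1.4064  0.4042 -0.808 ] turn units [1.1000e-03 1.3283e+00 5.0000e-04] mm [ 351.6  101.1 -202. ] deg [5.000e-02 5.977e+01 2.000e-02]
```

Run:
```python
from h import *
for i in range(10):
    y=np.radians(-24.2-6*i); d=Ro.from_euler('xyz',[-90,0,np.degrees(y)],degrees=True).inv().apply([.0239,-.0335,0])/.25
    print(d.round(3))
```

```text
[ 0.142 -0.    -0.083]
[ 0.15  -0.    -0.068]
[ 0.156  0.    -0.052]
[ 0.161 -0.    -0.035]
[ 0.164  0.    -0.018]
[ 0.165  0.    -0.001]
[ 0.164 -0.     0.016]
[0.161 0.    0.033]
[0.157 0.    0.05 ]
[0.151 0.    0.066]
```

>>> {"fn": "send_rows", "kwargs": {
  "deltas": [
    [[0.142, 0, -0.083], [0, 0.133, 0]],
    [[0.15, 0, -0.068], [0, 0.133, 0]],
    [[0.156, 0, -0.052], [0, 0.133, 0]],
    [[0.161, 0, -0.035], [0, 0.133, 0]],
    [[0.164, 0, -0.018], [0, 0.133, 0]]
  ],
  "claw": 0
}}

```text
t: 0.52
eef_pos: [0.3353, 0.3094, 0.2312]
orientation: [-90.0, 0.0, -54.4]
ft_force: [1.5, 0.9, 0.1]
opening: 0.0856
```

>>> {"fn": "send_rows", "kwargs": {
  "deltas": [
    [[0.165, 0, 0], [0, 0.133, 0]],
    [[0.164, 0, 0.016], [0, 0.133, 0]],
    [[0.161, 0, 0.033], [0, 0.133, 0]],
    [[0.157, 0, 0.05], [0, 0.133, 0]],
    [[0.151, 0, 0.066], [0, 0.133, 0]]
  ]
}}

```text
t: 0.93
eef_pos: [0.4553, 0.1416, 0.2313]
orientation: [-90.0, 0.0, -84.4]
ft_force: [0.8, 1.9, 0.7]
opening: 0.0852
```

Run:
```python
from h import *
go([.454,.144,.12],-84.5)
```

```text
t 0.93 pos [0.4553 0.1416 0.2313] rpy [-90.     0.   -84.38] F [0.8 1.9 0.7] open 0.0852
tool shift units [-0.0099  0.4451 -0.0042] turn units [ 0.      0.0026 -0.0001] mm [ -2.5 111.3  -1.1] deg [ 0.    0.12 -0.  ]
```

>>> {"fn": "send_rows", "kwargs": {
  "deltas": [
    [[-0.01, 0.16, -0.004], [0, 0, 0]],
    [[0, 0.16, 0], [0, 0, 0]],
    [[0, 0.16, 0], [0, 0, 0]],
    [[0, 0.16, 0], [0, 0, 0]],
    [[0, 0.08, 0], [0, 0, 0]]
  ]
}}

```text
t: 1.35
eef_pos: [0.4511, 0.1455, 0.0475]
orientation: [-90.3, -0.0, -84.1]
ft_force: [-1.0, -0.5, -0.5]
opening: 0.0854
```

>>> {"fn": "send_rows", "kwargs": {
  "deltas": [
    [[0, 0.08, 0], [0, 0, 0]],
    [[0, 0, 0], [0, 0, 0]]
  ]
}}

```text
t: 1.52
eef_pos: [0.4511, 0.1456, 0.0282]
orientation: [-90.3, -0.0, -84.1]
ft_force: [-1.0, 0.2, -0.8]
opening: 0.0853
```

Run:
```python
from h import *
go([.454,.144,.031],-84.5)
f=grab('scene'); c=f['frame'][150:250,260:420]; cv2.imwrite('pics/g1.png',cv2.resize(c,(800,500),interpolation=cv2.INTER_CUBIC)[...,::-1])
```

```text
t 1.52 pos [0.4511 0.1456 0.0282] rpy [-9.031e+01 -1.000e-02 -8.408e+01] F [-1.   0.2 -0.8] open 0.0853
tool shift units [ 0.0077 -0.0114  0.0106] turn units [0.007  0.0094 0.0003] mm [ 1.9 -2.9  2.7] deg [0.31 0.42 0.01]
```

View pics/g1.png

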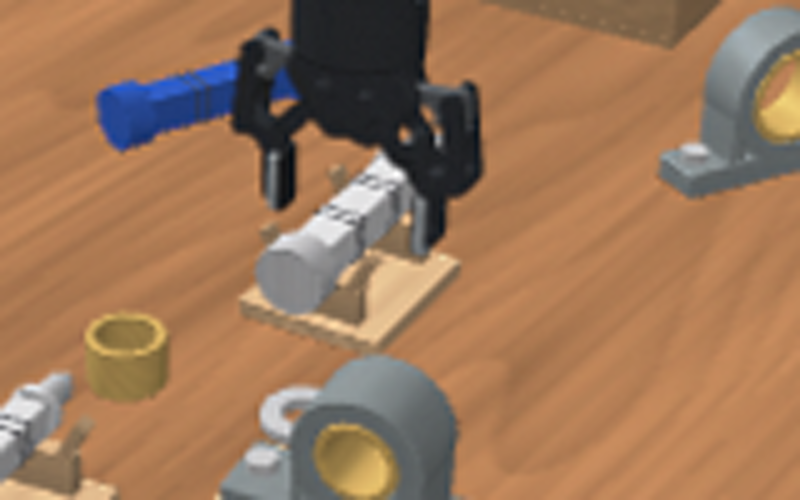

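The fingers straddle the handle middle: left finger at about (280,190), right finger at about (430,230), handle between them. I'll make a small correction and close.

>>> {"fn": "send_rows", "kwargs": {
  "deltas": [
    [[0.006, -0.01, 0.01], [0.007, 0.005, 0]],
    [[0, 0, 0], [0, 0, 0]]
  ],
  "claw": 0
}}

```text
t: 1.73
eef_pos: [0.4574, 0.1448, 0.0354]
orientation: [-89.5, 0.0, -84.3]
ft_force: [0.7, -0.2, 1.1]
opening: 0.0851
```

>>> {"fn": "send_rows", "kwargs": {
  "deltas": [
    [[0, 0, 0], [0, 0, 0]],
    [[0, 0, 0], [0, 0, 0]],
    [[0, 0, 0], [0, 0, 0]],
    [[0, 0, 0], [0, 0, 0]],
    [[0, 0, 0], [0, 0, 0]]
  ],
  "claw": 1,
  "newtons": 70
}}

```text
t: 2.15
eef_pos: [0.456, 0.1448, 0.034]
orientation: [-89.7, 0.0, -84.3]
ft_force: [-9.7, -0.7, 31.3]
opening: 0.0258
```

>>> {"fn": "send_rows", "kwargs": {
  "deltas": [
    [[0, 0, 0], [0, 0, 0]],
    [[0, 0, 0], [0, 0, 0]],
    [[0, 0, 0], [0, 0, 0]],
    [[0, 0, 0], [0, 0, 0]],
    [[0, 0, 0], [0, 0, 0]]
  ]
}}

```text
t: 2.57
eef_pos: [0.4561, 0.1448, 0.0342]
orientation: [-89.7, 0.0, -84.3]
ft_force: [-1.8, 0.5, 9.4]
opening: 0.0253
```

>>> {"fn": "send_rows", "kwargs": {
  "deltas": [
    [[0, -0.08, 0], [0, 0, 0]],
    [[0, -0.12, 0], [0, 0, 0]],
    [[0, -0.12, 0], [0, 0, 0]],
    [[0, -0.12, 0], [0, 0, 0]],
    [[0, 0, 0], [0, 0, 0]]
  ]
}}

```text
t: 2.98
eef_pos: [0.4573, 0.1451, 0.1483]
orientation: [-89.3, 0.0, -84.3]
ft_force: [1.0, -0.2, -3.4]
opening: 0.0251
```

Run:
```python
from h import *
f=grab('scene'); c=f['frame'][100:260,230:430]; cv2.imwrite('pics/g2.png',cv2.resize(c,(750,600),interpolation=cv2.INTER_CUBIC)[...,::-1])
go([.6214,-.1864,.15],-79.7)
```

```text
t 3.03 pos [0.4566 0.1449 0.1457] rpy [-8.946e+01  1.000e-02 -8.430e+01] F [ 0.5  0.6 -5.3] open 0.0248
tool shift units [ 1.3842 -0.0126  0.5243] turn units [-0.012  -0.1022  0.0002] mm [346.1  -3.1 131.1] deg [-0.54 -4.6   0.01]
```

View pics/g2.png

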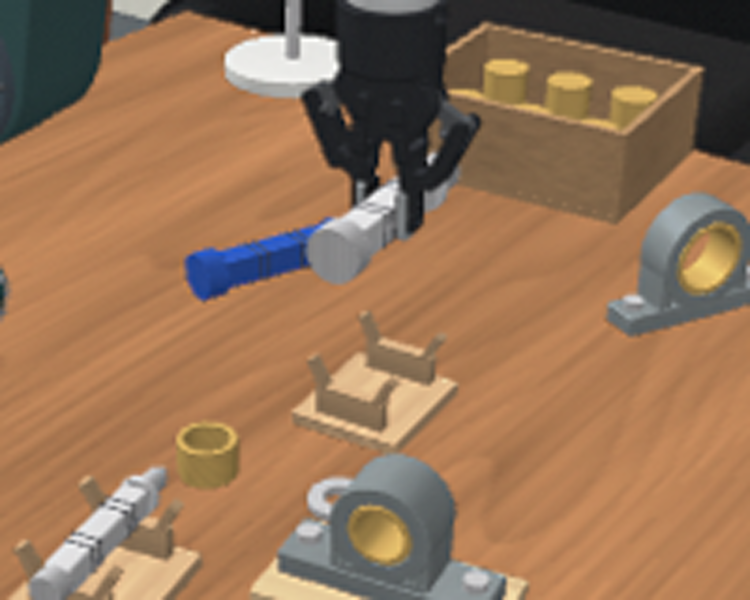

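The gauge is held level, no-go disc toward the camera at (340,250), and the rest below is empty. I'll turn to the block's yaw and carry the gauge over to the block's -y side.

>>> {"fn": "send_rows", "kwargs": {
  "deltas": [
    [[0, 0, 0], [-0.006, -0.051, 0]],
    [[0, 0, 0], [-0.006, -0.051, 0]],
    [[0.1, 0, 0.03], [0, 0, 0]],
    [[0.14, 0, 0.041], [0, 0, 0]],
    [[0.145, 0, 0.042], [0, 0, 0]]
  ]
}}

```text
t: 3.45
eef_pos: [0.4998, 0.0545, 0.142]
orientation: [-90.4, 0.0, -79.6]
ft_force: [1.3, 0.4, -4.1]
opening: 0.0249
```

>>> {"fn": "send_rows", "kwargs": {
  "deltas": [
    [[0.145, 0, 0.042], [0, 0, 0]],
    [[0.145, 0, 0.042], [0, 0, 0]],
    [[0.145, 0, 0.042], [0, 0, 0]],
    [[0.145, 0, 0.042], [0, 0, 0]],
    [[0.145, 0, 0.042], [0, 0, 0]]
  ]
}}

```text
t: 3.87
eef_pos: [0.5841, -0.1155, 0.1414]
orientation: [-90.4, 0.1, -79.7]
ft_force: [1.2, 0.7, -3.9]
opening: 0.0245
```

>>> {"fn": "send_rows", "kwargs": {
  "deltas": [
    [[0.145, 0, 0.042], [0, 0, 0]],
    [[0.1, 0, 0.03], [0, 0, 0]],
    [[0.06, 0, 0.018], [0, 0, 0]],
    [[0, 0, 0], [0, 0, 0]],
    [[0, 0, 0], [0, 0, 0]]
  ]
}}

```text
t: 4.28
eef_pos: [0.6196, -0.1852, 0.1411]
orientation: [-90.4, 0.1, -79.8]
ft_force: [-0.2, 0.5, -5.4]
opening: 0.0249
```

Run:
```python
from h import *
go([.6214,-.1864,.0503],-79.7)
```

```text
t 4.28 pos [ 0.6196 -0.1852  0.1411] rpy [-90.37   0.1  -79.77] F [-0.2  0.5 -5.4] open 0.0249
tool shift units [0.0066 0.3631 0.0087] turn units [ 0.0083 -0.0016 -0.0023] mm [ 1.7 90.8  2.2] deg [ 0.37 -0.07 -0.1 ]
```

>>> {"fn": "send_rows", "kwargs": {
  "deltas": [
    [[0.006, 0.1, 0.009], [0.008, 0, 0]],
    [[0, 0.13, 0], [0, 0, 0]],
    [[0, 0.09, 0], [0, 0, 0]],
    [[0, 0.043, 0], [0, 0, 0]],
    [[0, 0, 0], [0, 0, 0]]
  ]
}}

```text
t: 4.7
eef_pos: [0.6208, -0.1844, 0.0499]
orientation: [-90.1, 0.2, -79.7]
ft_force: [0.1, 0.3, -4.8]
opening: 0.0249
```

>>> {"fn": "send_rows", "kwargs": {
  "deltas": [
    [[0, 0, 0], [0, 0, 0]],
    [[0, 0, 0], [0, 0, 0]]
  ]
}}

```text
t: 4.87
eef_pos: [0.6234, -0.1859, 0.0541]
orientation: [-89.8, -0.1, -79.7]
ft_force: [-0.6, 0.1, -3.0]
opening: 0.0248
```

Run:
```python
from h import *
go([.6214,-.1864,.0502],-79.7)
f=grab('top'); s=grab('scene')
c=f['frame'][120:220,310:470]; cv2.imwrite('pics/a.png',cv2.resize(c,(800,500),interpolation=cv2.INTER_CUBIC)[...,::-1])
bl=np.array([.596,-.0467]); ex=np.array([np.cos(np.radians(10.3)),np.sin(np.radians(10.3))]); ey=np.array([-ex[1],ex[0]])
for n,F in(('top',f),('scene',s)):
    C=cloud(F).reshape(-1,3); C=C[~np.isnan(C[:,0])]
    for nm,a,b in(('plug',-.083,-.052),):
      L=np.c_[(C[:,:2]-bl)@ex,(C[:,:2]-bl)@ey,C[:,2]]
      P=L[(abs(L[:,0])<.04)&(L[:,1]>a)&(L[:,1]<b)&(L[:,2]>.045)&(L[:,2]<.11)]
      for q in np.arange(a,b,.008):
        Q=P[(P[:,1]>=q)&(P[:,1]<q+.008)]
        if len(Q): print(n,nm,q.round(3),len(Q),'x',np.percentile(Q[:,0],[2,50,98]).round(4),'z',np.percentile(Q[:,2],[2,90,98]).round(4))
    P=L[(abs(L[:,0])<.05)&(abs(L[:,1])<.03)&(L[:,2]>.09)]
    print('house',len(P),np.percentile(P[:,0],[1,50,99]),np.percentile(P[:,1],[1,50,99]),np.percentile(P[:,2],98))
```

```text
t 4.87 pos [ 0.6234 -0.1859  0.0541] rpy [-8.978e+01 -6.000e-02 -7.969e+01] F [-0.6  0.1 -3. ] open 0.0248
tool shift units [ 0.0004  0.0154 -0.0083] turn units [-0.0049  0.0002  0.0014] mm [ 0.1  3.9 -2.1] deg [-0.22  0.01  0.06]
top plug -0.083 46 x [-0.0158 -0.0016  0.0162] z [0.0716 0.0891 0.0931]
top plug -0.075 34 x [-0.014  -0.0026  0.0121] z [0.073  0.0862 0.0869]
top plug -0.067 36 x [-0.0147 -0.0027  0.0137] z [0.0703 0.087  0.0877]
top plug -0.059 30 x [-0.0143 -0.0028  0.0124] z [0.0763 0.0873 0.0892]
house 338 [-0.02552898 -0.00108585  0.02513334] [-0.02135281 -0.00015812  0.02161153] 0.10500987012677114
scene plug -0.083 4 x [0.0089 0.011  0.0131] z [0.0806 0.0825 0.0827]
scene plug -0.075 11 x [0.0023 0.0067 0.0105] z [0.0818 0.0847 0.0851]
scene plug -0.067 3 x [0.003  0.0048 0.0056] z [0.0819 0.0834 0.0835]
house 249 [-0.02013155  0.0078995   0.02768558] [-0.02681125 -0.00563713  0.01979652] 0.10103957077790353
```

View pics/a.png

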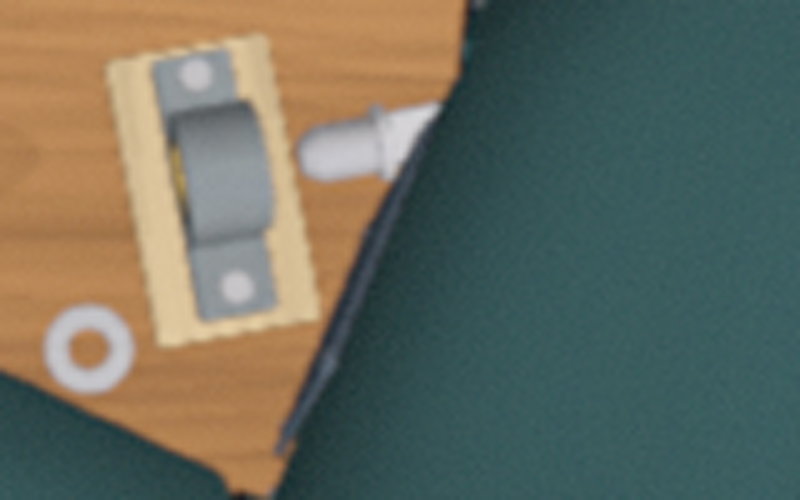

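The plug nose in the crop is at (303,150), pointing at the housing along nearly the same slope. The depth map puts it about 1 mm off laterally and about 3 mm high.

>>> {"fn": "send_rows", "kwargs": {
  "deltas": [
    [[0, 0, 0], [0, 0, 0]],
    [[0, 0, 0], [0, 0, 0]]
  ]
}}

```text
t: 5.13
eef_pos: [0.6231, -0.1861, 0.0534]
orientation: [-89.8, -0.0, -79.7]
ft_force: [-0.3, 0.2, -4.1]
opening: 0.0247
```

>>> {"fn": "send_rows", "kwargs": {
  "deltas": [
    [[0, 0, 0], [0, 0, 0]],
    [[0, 0, 0], [0, 0, 0]]
  ]
}}

```text
t: 5.3
eef_pos: [0.6228, -0.186, 0.0529]
orientation: [-89.9, -0.0, -79.7]
ft_force: [0.4, 0.4, -4.3]
opening: 0.0248
```

Run:
```python
from h import *
go([.6214,-.1864,.0502],-79.7)
```

```text
t 5.3 pos [ 0.6228 -0.186   0.0529] rpy [-8.985e+01 -1.000e-02 -7.971e+01] F [ 0.4  0.4 -4.3] open 0.0248
tool shift units [ 0.0005  0.0106 -0.0059] turn units [-0.0033 -0.0003  0.0003] mm [ 0.1  2.7 -1.5] deg [-0.15 -0.01  0.01]
```

>>> {"fn": "send_rows", "kwargs": {
  "deltas": [
    [[-0.02, 0.009, -0.002], [0, 0, 0]],
    [[-0.02, 0, 0], [0, 0, 0]],
    [[-0.02, 0, 0], [0, 0, 0]],
    [[0, 0, 0], [0, 0, 0]],
    [[0, 0, 0], [0, 0, 0]]
  ]
}}

```text
t: 5.72
eef_pos: [0.6196, -0.1708, 0.0505]
orientation: [-89.9, -0.0, -79.7]
ft_force: [0.2, -0.9, -4.4]
opening: 0.025
```

Run:
```python
from h import *
go([.6214,-.1864,.0502],-79.7)
f=grab('top'); s=grab('scene')
bl=np.array([.596,-.0467]); ex=np.array([np.cos(np.radians(10.3)),np.sin(np.radians(10.3))]); ey=np.array([-ex[1],ex[0]])
for n,F in(('top',f),('scene',s)):
    C=cloud(F).reshape(-1,3); C=C[~np.isnan(C[:,0])]
    L=np.c_[(C[:,:2]-bl)@ex,(C[:,:2]-bl)@ey,C[:,2]]
    P=L[(abs(L[:,0])<.04)&(L[:,1]>-.062)&(L[:,1]<-.026)&(L[:,2]>.045)&(L[:,2]<.11)]
    for q in np.arange(-.062,-.03,.006):
        Q=P[(P[:,1]>=q)&(P[:,1]<q+.006)]
        if len(Q): print(n,q.round(3),len(Q),'x',np.percentile(Q[:,0],[2,50,98]).round(4),'z',np.percentile(Q[:,2],[2,90,98]).round(4))
c=s['frame'][170:290,250:410]; cv2.imwrite('pics/b.png',cv2.resize(c,(800,600),interpolation=cv2.INTER_CUBIC)[...,::-1])
```

```text
t 5.72 pos [ 0.6196 -0.1708  0.0505] rpy [-89.86  -0.   -79.67] F [ 0.2 -0.9 -4.4] open 0.025
tool shift units [ 0.0627  0.0012 -0.004 ] turn units [-0.003   0.0006  0.0001] mm [15.7  0.3 -1. ] deg [-0.14  0.03  0.  ]
top -0.062 27 x [-0.0148 -0.0028  0.0125] z [0.0678 0.0819 0.0836]
top -0.056 27 x [-0.0152 -0.0035  0.0094] z [0.0685 0.0821 0.0838]
top -0.05 27 x [-0.0158 -0.0031  0.0123] z [0.0683 0.0831 0.0843]
top -0.044 25 x [-0.0157 -0.0022  0.0098] z [0.0694 0.0826 0.0835]
top -0.038 28 x [-0.0151 -0.0046  0.0099] z [0.0695 0.0819 0.0832]
top -0.032 21 x [-0.0109 -0.002   0.0093] z [0.069  0.0803 0.0838]
scene -0.062 9 x [0.0014 0.0086 0.0134] z [0.0738 0.0798 0.0802]
scene -0.056 7 x [0.0019 0.0058 0.0073] z [0.077  0.0803 0.0806]
scene -0.05 3 x [0.0021 0.0035 0.0052] z [0.0787 0.0795 0.0796]
scene -0.032 6 x [0.     0.0168 0.0315] z [0.0513 0.0958 0.0986]
```

View pics/b.png

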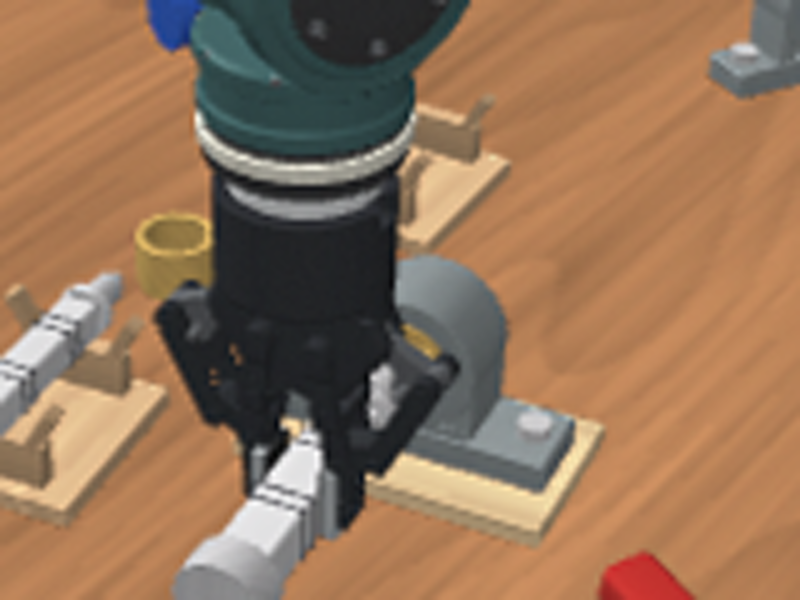

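>>> {"fn": "send_rows", "kwargs": {
  "deltas": [
    [[-0.015, 0, 0.004], [0, 0, 0]],
    [[-0.015, 0, 0], [0, 0, 0]],
    [[-0.015, 0, 0], [0, 0, 0]],
    [[0, 0, 0], [0, 0, 0]],
    [[0, 0, 0], [0, 0, 0]]
  ]
}}

```text
t: 6.23
eef_pos: [0.6185, -0.1597, 0.0504]
orientation: [-89.9, -0.0, -79.7]
ft_force: [-0.7, 0.6, -4.1]
opening: 0.0249
```

>>> {"fn": "send_rows", "kwargs": {
  "deltas": [
    [[-0.015, 0, 0], [0, 0, 0]],
    [[-0.015, 0, 0], [0, 0, 0]],
    [[0, 0, 0], [0, 0, 0]]
  ]
}}

```text
t: 6.48
eef_pos: [0.617, -0.152, 0.0504]
orientation: [-89.9, 0.0, -79.7]
ft_force: [0.5, -0.0, -5.4]
opening: 0.0254
```

Run:
```python
from h import *
go([.596+.179*.082,-.0467-.984*.082,.0502],-79.7)
```

```text
t 6.48 pos [ 0.617  -0.152   0.0504] rpy [-8.988e+01  1.000e-02 -7.969e+01] F [ 0.5 -0.  -5.4] open 0.0254
tool shift units [-0.1012  0.0007 -0.0073] turn units [-0.0028  0.0003 -0.0003] mm [-25.3   0.2  -1.8] deg [-0.12  0.01 -0.01]
```

The nose is about 15 mm inside with no contact force, so I'll continue.

>>> {"fn": "send_rows", "kwargs": {
  "deltas": [
    [[-0.015, 0, 0], [0, 0, 0]],
    [[-0.015, 0, 0], [0, 0, 0]],
    [[-0.015, 0, 0], [0, 0, 0]],
    [[-0.012, 0, 0], [0, 0, 0]],
    [[0, 0, 0], [0, 0, 0]]
  ]
}}

```text
t: 6.9
eef_pos: [0.6145, -0.1379, 0.0504]
orientation: [-89.9, 0.0, -79.7]
ft_force: [0.3, -0.8, -5.3]
opening: 0.025
```

>>> {"fn": "send_rows", "kwargs": {
  "deltas": [
    [[-0.012, 0, 0], [0, 0, 0]],
    [[-0.01, 0, 0], [0, 0, 0]],
    [[0, 0, 0], [0, 0, 0]],
    [[0, 0, 0], [0, 0, 0]]
  ]
}}

```text
t: 7.23
eef_pos: [0.6137, -0.1332, 0.0504]
orientation: [-89.9, -0.0, -79.7]
ft_force: [-0.0, 0.6, -4.6]
opening: 0.0246
```

Run:
```python
from h import *
go([.596+.179*.082,-.0467-.984*.082,.0502],-79.7)
```

```text
t 7.23 pos [ 0.6137 -0.1332  0.0504] rpy [-8.986e+01 -1.000e-02 -7.970e+01] F [-0.   0.6 -4.6] open 0.0246
tool shift units [-0.0248  0.0008 -0.0078] turn units [-0.003  -0.      0.0001] mm [-6.2  0.2 -1.9] deg [-0.14 -0.    0.01]
```

>>> {"fn": "send_rows", "kwargs": {
  "deltas": [
    [[-0.008, 0, 0], [0, 0, 0]],
    [[-0.006, 0, 0], [0, 0, 0]],
    [[0, 0, 0], [0, 0, 0]],
    [[0, 0, 0], [0, 0, 0]]
  ]
}}

```text
t: 7.57
eef_pos: [0.613, -0.1297, 0.0504]
orientation: [-89.9, -0.0, -79.7]
ft_force: [0.7, 0.2, -4.9]
opening: 0.0247
```

>>> {"fn": "send_rows", "kwargs": {
  "deltas": [
    [[-0.006, 0, 0], [0, 0, 0]],
    [[0, 0, 0], [0, 0, 0]],
    [[0, 0, 0], [0, 0, 0]]
  ]
}}

```text
t: 7.82
eef_pos: [0.6128, -0.1283, 0.0504]
orientation: [-89.9, -0.0, -79.7]
ft_force: [-0.4, 0.1, -4.2]
opening: 0.0249
```

>>> {"fn": "send_rows", "kwargs": {
  "deltas": [
    [[-0.006, 0, 0], [0, 0, 0]],
    [[0, 0, 0], [0, 0, 0]],
    [[0, 0, 0], [0, 0, 0]]
  ]
}}

```text
t: 8.07
eef_pos: [0.6126, -0.1274, 0.0505]
orientation: [-89.9, -0.1, -79.7]
ft_force: [0.2, -5.0, -5.0]
opening: 0.025
```

The collar is home: 5 N along the axis at a TCP distance of 82 mm. I'll dwell briefly, then withdraw and lift.

>>> {"fn": "send_rows", "kwargs": {
  "deltas": [
    [[0, 0, 0], [0, 0, 0]],
    [[0, 0, 0], [0, 0, 0]],
    [[0.03, 0, 0], [0, 0, 0]],
    [[0.05, 0, 0], [0, 0, 0]],
    [[0.05, 0, 0], [0, 0, 0]]
  ]
}}

```text
t: 8.48
eef_pos: [0.6186, -0.1598, 0.0504]
orientation: [-89.9, 0.0, -79.7]
ft_force: [0.7, 0.2, -4.8]
opening: 0.0249
```

>>> {"fn": "send_rows", "kwargs": {
  "deltas": [
    [[0.05, 0, 0], [0, 0, 0]],
    [[0.05, 0, 0], [0, 0, 0]],
    [[0.05, 0, 0], [0, 0, 0]],
    [[0, 0, 0], [0, 0, 0]]
  ]
}}

```text
t: 8.82
eef_pos: [0.6256, -0.1988, 0.0503]
orientation: [-89.8, -0.1, -79.8]
ft_force: [-0.9, -1.1, -3.9]
opening: 0.0248
```

>>> {"fn": "send_rows", "kwargs": {
  "deltas": [
    [[0, -0.08, 0], [0, 0, 0]],
    [[0, -0.12, 0], [0, 0, 0]],
    [[0, -0.12, 0], [0, 0, 0]],
    [[0, -0.08, 0], [0, 0, 0]],
    [[0, 0, 0], [0, 0, 0]]
  ]
}}

```text
t: 9.23
eef_pos: [0.6265, -0.1967, 0.1547]
orientation: [-89.6, -0.2, -79.7]
ft_force: [1.6, 0.1, -4.9]
opening: 0.025
```

Run:
```python
from h import *
go([.5727,.0812,.15],-79.7)
```

```text
t 9.23 pos [ 0.6265 -0.1967  0.1547] rpy [-89.57  -0.2  -79.71] F [ 1.6  0.1 -4.9] open 0.025
tool shift units [-1.1322  0.0148 -0.0133] turn units [-0.0096 -0.0003  0.0045] mm [-283.     3.7   -3.3] deg [-0.43 -0.01  0.2 ]
```

>>> {"fn": "send_rows", "kwargs": {
  "deltas": [
    [[-0.1, 0, -0.008], [0, 0, 0]],
    [[-0.15, 0, 0], [0, 0, 0]],
    [[-0.15, 0, 0], [0, 0, 0]],
    [[-0.15, 0, 0], [0, 0, 0]],
    [[-0.15, 0, 0], [0, 0, 0]]
  ]
}}

```text
t: 9.65
eef_pos: [0.5905, -0.0225, 0.149]
orientation: [-89.9, 0.0, -79.7]
ft_force: [1.2, 0.6, -4.3]
opening: 0.0247
```

>>> {"fn": "send_rows", "kwargs": {
  "deltas": [
    [[-0.15, 0, 0], [0, 0, 0]],
    [[-0.15, 0, 0], [0, 0, 0]],
    [[-0.09, 0, 0], [0, 0, 0]],
    [[-0.04, 0, 0], [0, 0, 0]],
    [[0, 0, 0], [0, 0, 0]]
  ]
}}

```text
t: 10.07
eef_pos: [0.5715, 0.0837, 0.1493]
orientation: [-89.9, 0.0, -79.6]
ft_force: [0.4, 0.2, -3.5]
opening: 0.0249
```

>>> {"fn": "send_rows", "kwargs": {
  "deltas": [
    [[0, 0, 0], [0, 0, 0]],
    [[0, 0, 0], [0, 0, 0]],
    [[0, 0, 0], [0, 0, 0]],
    [[0, 0, 0], [0, 0, 0]]
  ]
}}

```text
t: 10.4
eef_pos: [0.5726, 0.0808, 0.1501]
orientation: [-89.9, -0.0, -79.8]
ft_force: [0.5, 0.4, -4.7]
opening: 0.0249
```

Run:
```python
from h import *
go([.5727,.0812,.0503],-79.7)
```

```text
t 10.4 pos [0.5726 0.0808 0.1501] rpy [-8.988e+01 -1.000e-02 -7.979e+01] F [ 0.5  0.4 -4.7] open 0.0249
tool shift units [-1.700e-03  3.994e-01 -2.000e-04] turn units [-0.0027 -0.0021  0.0002] mm [-0.4 99.8 -0. ] deg [-0.12 -0.09  0.01]
```

>>> {"fn": "send_rows", "kwargs": {
  "deltas": [
    [[0, 0.1, 0.005], [0, 0, 0]],
    [[0, 0.14, 0], [0, 0, 0]],
    [[0, 0.1, 0], [0, 0, 0]],
    [[0, 0.055, 0], [0, 0, 0]],
    [[0, 0, 0], [0, 0, 0]]
  ]
}}

```text
t: 10.82
eef_pos: [0.5721, 0.0814, 0.0487]
orientation: [-90.1, 0.0, -79.8]
ft_force: [-1.1, -0.5, -5.1]
opening: 0.0249
```

>>> {"fn": "send_rows", "kwargs": {
  "deltas": [
    [[0, 0, 0], [0, 0, 0]],
    [[0, 0, 0], [0, 0, 0]],
    [[0, 0, 0], [0, 0, 0]],
    [[0, 0, 0], [0, 0, 0]],
    [[0, 0, 0], [0, 0, 0]]
  ]
}}

```text
t: 11.23
eef_pos: [0.5743, 0.0821, 0.0524]
orientation: [-89.8, -0.0, -79.7]
ft_force: [-0.2, 0.2, -5.3]
opening: 0.025
```

Run:
```python
from h import *
go([.596-.179*.102+.001,-.0467+.984*.102,.0503],-79.7)
f=grab('top'); c=f['frame'][110:230,240:400]; cv2.imwrite('pics/d.png',cv2.resize(c,(800,600),interpolation=cv2.INTER_CUBIC)[...,::-1])
```

```text
t 11.23 pos [0.5743 0.0821 0.0524] rpy [-8.979e+01 -2.000e-02 -7.971e+01] F [-0.2  0.2 -5.3] open 0.025
tool shift units [ 0.115   0.0085 -0.0029] turn units [-0.0047 -0.0003  0.0004] mm [28.7  2.1 -0.7] deg [-0.21 -0.01  0.02]
```

View pics/d.png

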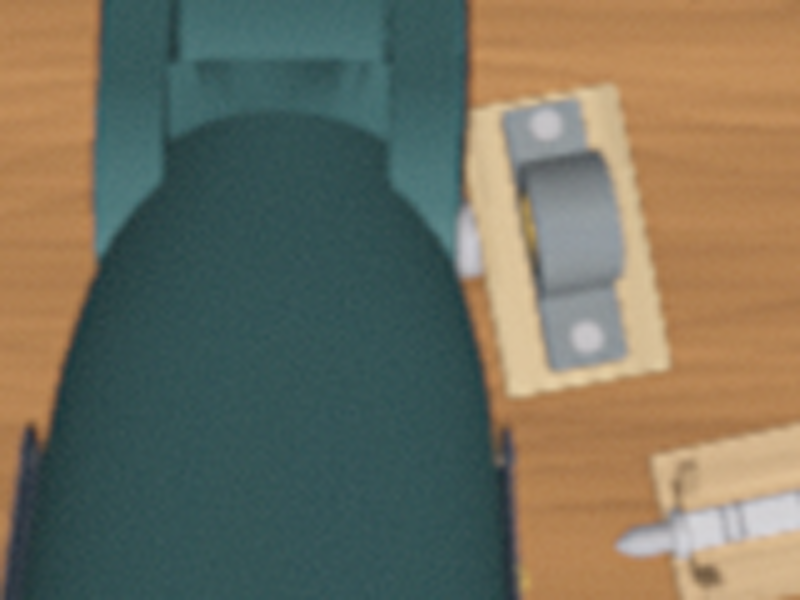

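The no-go disc is visible at (468,242), heading squarely for the bore mouth at (530,228). I'll advance in steps until it touches.

>>> {"fn": "send_rows", "kwargs": {
  "deltas": [
    [[0.025, 0.008, 0], [0, 0, 0]],
    [[0.025, 0, 0], [0, 0, 0]],
    [[0.025, 0, 0], [0, 0, 0]],
    [[0, 0, 0], [0, 0, 0]],
    [[0, 0, 0], [0, 0, 0]]
  ]
}}

```text
t: 11.7
eef_pos: [0.5773, 0.0631, 0.0496]
orientation: [-89.9, 0.0, -79.8]
ft_force: [0.2, 0.3, -4.8]
opening: 0.0247
```

>>> {"fn": "send_rows", "kwargs": {
  "deltas": [
    [[0.012, 0, 0], [0, 0, 0]],
    [[0.008, 0, 0], [0, 0, 0]],
    [[0, 0, 0], [0, 0, 0]],
    [[0, 0, 0], [0, 0, 0]]
  ]
}}

```text
t: 12.03
eef_pos: [0.5781, 0.0587, 0.0496]
orientation: [-89.9, -0.0, -79.7]
ft_force: [-1.3, 0.8, -4.1]
opening: 0.0251
```

>>> {"fn": "send_rows", "kwargs": {
  "deltas": [
    [[0.008, 0, 0], [0, 0, 0]],
    [[0, 0, 0], [0, 0, 0]],
    [[0, 0, 0], [0, 0, 0]]
  ]
}}

```text
t: 12.28
eef_pos: [0.5785, 0.0567, 0.0496]
orientation: [-89.9, -0.0, -79.7]
ft_force: [0.1, 0.7, -5.1]
opening: 0.0248
```

>>> {"fn": "send_rows", "kwargs": {
  "deltas": [
    [[0.006, 0, 0], [0, 0, 0]],
    [[0, 0, 0], [0, 0, 0]],
    [[0, 0, 0], [0, 0, 0]]
  ]
}}

```text
t: 12.53
eef_pos: [0.5787, 0.0553, 0.0496]
orientation: [-89.9, -0.0, -79.7]
ft_force: [0.6, -0.5, -4.6]
opening: 0.0248
```

>>> {"fn": "send_rows", "kwargs": {
  "deltas": [
    [[0.006, 0, 0], [0, 0, 0]],
    [[0, 0, 0], [0, 0, 0]],
    [[0, 0, 0], [0, 0, 0]]
  ]
}}

```text
t: 12.78
eef_pos: [0.579, 0.0538, 0.0496]
orientation: [-89.9, -0.0, -79.7]
ft_force: [-0.3, 0.1, -4.8]
opening: 0.025
```

>>> {"fn": "send_rows", "kwargs": {
  "deltas": [
    [[0.005, 0, 0], [0, 0, 0]],
    [[0, 0, 0], [0, 0, 0]],
    [[0, 0, 0], [0, 0, 0]]
  ]
}}

```text
t: 13.03
eef_pos: [0.579, 0.0536, 0.0496]
orientation: [-89.9, 0.1, -79.7]
ft_force: [-0.3, 8.2, -3.8]
opening: 0.0249
```

The no-go end is refused: 8 N at 102 mm. I'll dwell, retreat, lift and return.

>>> {"fn": "send_rows", "kwargs": {
  "deltas": [
    [[0, 0, 0], [0, 0, 0]],
    [[0, 0, 0], [0, 0, 0]],
    [[0, 0, 0], [0, 0, 0]]
  ]
}}

```text
t: 13.28
eef_pos: [0.579, 0.0535, 0.0496]
orientation: [-89.9, 0.1, -79.7]
ft_force: [0.2, 8.3, -3.0]
opening: 0.0249
```

>>> {"fn": "send_rows", "kwargs": {
  "deltas": [
    [[-0.06, 0, 0], [0, 0, 0]],
    [[-0.06, 0, 0], [0, 0, 0]],
    [[0, -0.1, 0], [0, 0, 0]],
    [[0, -0.14, 0], [0, 0, 0]],
    [[0, -0.12, 0], [0, 0, 0]]
  ]
}}

```text
t: 13.7
eef_pos: [0.5732, 0.0824, 0.141]
orientation: [-89.9, 0.0, -79.7]
ft_force: [1.4, 0.7, -4.0]
opening: 0.0251
```

>>> {"fn": "send_rows", "kwargs": {
  "deltas": [
    [[0, 0, 0], [0, 0.05, 0]],
    [[0, 0, 0], [0, 0.05, 0]],
    [[0, 0, 0], [0, 0, 0]]
  ]
}}

```text
t: 13.95
eef_pos: [0.5738, 0.0821, 0.1401]
orientation: [-89.8, 0.0, -84.3]
ft_force: [-0.6, -0.8, -5.2]
opening: 0.025
```

Run:
```python
from h import *
go([.4561,.1448,.15],-84.3)
```

```text
t 13.95 pos [0.5738 0.0821 0.1401] rpy [-89.82   0.   -84.31] F [-0.6 -0.8 -5.2] open 0.025
tool shift units [-0.2963 -0.041  -0.4434] turn units [-0.0041 -0.0003 -0.    ] mm [ -74.1  -10.3 -110.9] deg [-0.18 -0.01 -0.  ]
```

>>> {"fn": "send_rows", "kwargs": {
  "deltas": [
    [[-0.07, 0, -0.11], [0, 0, 0]],
    [[-0.08, 0, -0.12], [0, 0, 0]],
    [[-0.08, 0, -0.12], [0, 0, 0]],
    [[-0.066, 0, -0.093], [0, 0, 0]],
    [[0, 0, 0], [0, 0, 0]]
  ]
}}

```text
t: 14.37
eef_pos: [0.4509, 0.1462, 0.1391]
orientation: [-90.1, 0.1, -84.0]
ft_force: [2.4, 0.1, -4.3]
opening: 0.0245
```

>>> {"fn": "send_rows", "kwargs": {
  "deltas": [
    [[0, 0, 0], [0, 0, 0]],
    [[0, 0, 0], [0, 0, 0]],
    [[0, 0, 0], [0, 0, 0]],
    [[0, 0, 0], [0, 0, 0]]
  ]
}}

```text
t: 14.7
eef_pos: [0.4567, 0.1441, 0.1392]
orientation: [-89.9, 0.0, -84.2]
ft_force: [0.5, 0.4, -5.0]
opening: 0.025
```

Run:
```python
from h import *
go([.4561,.1448,.0342],-84.3)
```

```text
t 14.7 pos [0.4567 0.1441 0.1392] rpy [-89.87   0.   -84.24] F [ 0.5  0.4 -5. ] open 0.025
tool shift units [-0.0029  0.4199 -0.003 ] turn units [-0.0029  0.0014 -0.0001] mm [ -0.7 105.   -0.8] deg [-0.13  0.06 -0.  ]
```

>>> {"fn": "send_rows", "kwargs": {
  "deltas": [
    [[0.008, 0.1, -0.003], [0, 0, 0]],
    [[0, 0.1, 0], [0, 0, 0]],
    [[0, 0.08, 0], [0, 0, 0]],
    [[0, 0.04, 0], [0, 0, 0]],
    [[0, 0, 0], [0, 0, 0]]
  ]
}}

```text
t: 15.12
eef_pos: [0.4548, 0.142, 0.0573]
orientation: [-90.1, -0.0, -84.2]
ft_force: [0.1, 0.1, -3.6]
opening: 0.0251
```

>>> {"fn": "send_rows", "kwargs": {
  "deltas": [
    [[0, 0, 0], [0, 0, 0]],
    [[0, 0, 0], [0, 0, 0]],
    [[0, 0, 0], [0, 0, 0]],
    [[0, 0, 0], [0, 0, 0]],
    [[0, 0, 0], [0, 0, 0]]
  ]
}}

```text
t: 15.53
eef_pos: [0.456, 0.1425, 0.0599]
orientation: [-89.8, 0.0, -84.2]
ft_force: [-0.6, -0.9, -4.5]
opening: 0.0249
```

Run:
```python
from h import *
go([.4561,.1428,.0342],-84.3)
s=grab('scene'); c=s['frame'][150:250,260:420]; cv2.imwrite('pics/e.png',cv2.resize(c,(800,500),interpolation=cv2.INTER_CUBIC)[...,::-1])
```

```text
t 15.53 pos [0.456  0.1425 0.0599] rpy [-8.981e+01  1.000e-02 -8.421e+01] F [-0.6 -0.9 -4.5] open 0.0249
tool shift units [-1.200e-03  1.028e-01  1.000e-04] turn units [-0.0043  0.0019 -0.0002] mm [-0.3 25.7  0. ] deg [-0.19  0.09 -0.01]
```

View pics/e.png

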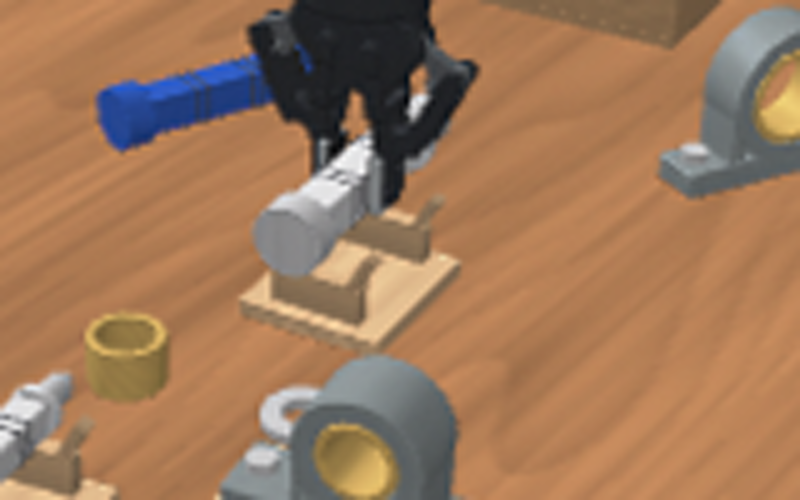

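The gauge hangs over the notches, its no-go disc at (290,240) directly above the disc's original place. I'll lower it gently.

>>> {"fn": "send_rows", "kwargs": {
  "deltas": [
    [[0, 0.03, 0], [0, 0, 0]],
    [[0, 0.03, 0], [0, 0, 0]],
    [[0, 0.02, 0], [0, 0, 0]],
    [[0, 0, 0], [0, 0, 0]],
    [[0, 0, 0], [0, 0, 0]]
  ]
}}

```text
t: 16.0
eef_pos: [0.4553, 0.1424, 0.0389]
orientation: [-89.9, 0.0, -84.2]
ft_force: [0.4, -0.1, -4.4]
opening: 0.0246
```

>>> {"fn": "send_rows", "kwargs": {
  "deltas": [
    [[0, 0.01, 0], [0, 0, 0]],
    [[0, 0, 0], [0, 0, 0]],
    [[0, 0, 0], [0, 0, 0]],
    [[0, 0, 0], [0, 0, 0]]
  ]
}}

```text
t: 16.33
eef_pos: [0.4558, 0.1425, 0.037]
orientation: [-89.9, 0.0, -84.2]
ft_force: [0.2, -0.2, -4.1]
opening: 0.0248
```

>>> {"fn": "send_rows", "kwargs": {
  "deltas": [
    [[0, 0.008, 0], [0, 0, 0]],
    [[0, 0, 0], [0, 0, 0]],
    [[0, 0, 0], [0, 0, 0]]
  ]
}}

```text
t: 16.58
eef_pos: [0.4556, 0.1425, 0.0348]
orientation: [-89.9, 0.0, -84.2]
ft_force: [1.2, 0.5, -4.9]
opening: 0.0248
```

>>> {"fn": "send_rows", "kwargs": {
  "deltas": [
    [[0, 0.006, 0], [0, 0, 0]],
    [[0, 0, 0], [0, 0, 0]],
    [[0, 0, 0], [0, 0, 0]]
  ]
}}

```text
t: 16.83
eef_pos: [0.4558, 0.1425, 0.0342]
orientation: [-89.8, 0.0, -84.2]
ft_force: [-5.4, -0.1, 17.0]
opening: 0.0251
```

>>> {"fn": "send_rows", "kwargs": {
  "deltas": [
    [[0, 0.004, 0], [0, 0, 0]],
    [[0, 0, 0], [0, 0, 0]],
    [[0, 0, 0], [0, 0, 0]]
  ]
}}

```text
t: 17.08
eef_pos: [0.4558, 0.1425, 0.0341]
orientation: [-89.8, 0.0, -84.2]
ft_force: [-12.0, -2.6, 38.0]
opening: 0.0248
```

Seated at the same height as before, so I'll take the pressure off and release.

>>> {"fn": "send_rows", "kwargs": {
  "deltas": [
    [[0, -0.006, 0], [0, 0, 0]],
    [[0, 0, 0], [0, 0, 0]]
  ]
}}

```text
t: 17.25
eef_pos: [0.4559, 0.1425, 0.0343]
orientation: [-89.8, 0.0, -84.2]
ft_force: [0.5, 0.3, -4.8]
opening: 0.0247
```

>>> {"fn": "send_rows", "kwargs": {
  "deltas": [
    [[0, 0, 0], [0, 0, 0]],
    [[0, 0, 0], [0, 0, 0]],
    [[0, 0, 0], [0, 0, 0]],
    [[0, 0, 0], [0, 0, 0]],
    [[0, 0, 0], [0, 0, 0]]
  ],
  "claw": 0
}}

```text
t: 17.67
eef_pos: [0.4557, 0.1425, 0.0338]
orientation: [-89.9, 0.0, -84.2]
ft_force: [-0.1, -0.8, -0.1]
opening: 0.0831
```

>>> {"fn": "send_rows", "kwargs": {
  "deltas": [
    [[0, 0, 0], [0, 0, 0]],
    [[0, 0, 0], [0, 0, 0]],
    [[0, 0, 0], [0, 0, 0]],
    [[0, 0, 0], [0, 0, 0]]
  ]
}}

```text
t: 18.0
eef_pos: [0.4557, 0.1425, 0.0339]
orientation: [-89.9, 0.0, -84.2]
ft_force: [0.1, 0.7, 0.3]
opening: 0.0858
```

>>> {"fn": "send_rows", "kwargs": {
  "deltas": [
    [[0, -0.05, 0], [0, 0, 0]],
    [[0, -0.1, 0], [0, 0, 0]],
    [[0, -0.14, 0], [0, 0, 0]],
    [[0, -0.14, 0], [0, 0, 0]],
    [[0, -0.14, 0], [0, 0, 0]]
  ]
}}

```text
t: 18.42
eef_pos: [0.4549, 0.1424, 0.178]
orientation: [-89.9, 0.0, -84.2]
ft_force: [1.6, 0.2, -0.6]
opening: 0.0853
```

>>> {"fn": "send_rows", "kwargs": {
  "deltas": [
    [[-0.12, 0, -0.12], [0, 0, 0]],
    [[-0.12, 0, -0.12], [0, 0, 0]],
    [[-0.12, 0, -0.05], [0, 0, 0]],
    [[-0.12, 0, 0], [0, 0, 0]],
    [[-0.12, 0, 0], [0, 0, 0]]
  ]
}}

```text
t: 18.83
eef_pos: [0.3681, 0.2846, 0.1767]
orientation: [-89.8, 0.0, -84.2]
ft_force: [1.6, -0.5, -0.6]
opening: 0.0853
```

>>> {"fn": "send_rows", "kwargs": {
  "deltas": [
    [[-0.1, 0, 0], [0, 0, 0]],
    [[0, 0, 0], [0, 0, 0]],
    [[0, 0, 0], [0, 0, 0]],
    [[0, 0, 0], [0, 0, 0]]
  ]
}}

```text
t: 19.17
eef_pos: [0.3666, 0.3078, 0.1761]
orientation: [-89.9, -0.0, -84.2]
ft_force: [-0.2, 0.5, 0.5]
opening: 0.0852
```

Run:
```python
from h import *
go([.456,.1425,.18],-84.2)
f=grab('top'); c=f['frame'][120:240,230:430]; cv2.imwrite('pics/end.png',cv2.resize(c,(800,480),interpolation=cv2.INTER_CUBIC)[...,::-1])
```

```text
t 19.17 pos [0.3666 0.3078 0.1761] rpy [-8.989e+01 -2.000e-02 -8.419e+01] F [-0.2  0.5  0.5] open 0.0852
tool shift units [ 0.6942 -0.0149  0.2889] turn units [-0.0025  0.0002  0.0004] mm [173.5  -3.7  72.2] deg [-0.11  0.01  0.02]
```

View pics/end.png

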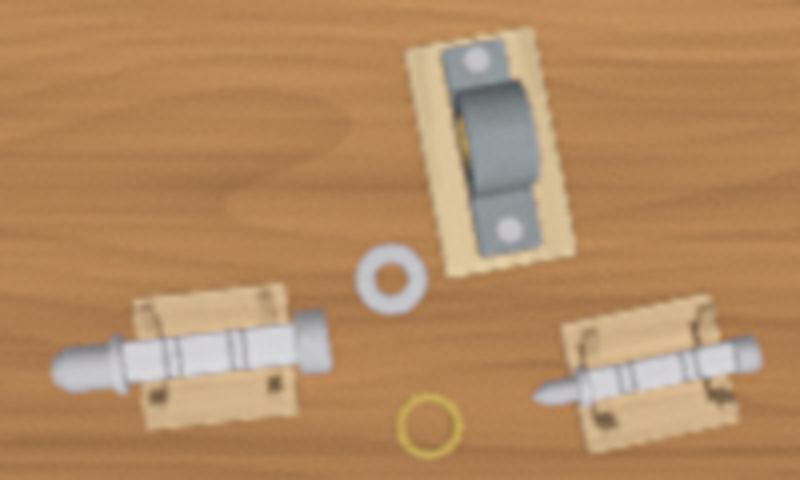

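The larger gauge lies in its rest, from (52,368) to (330,342), about 2 mm from where it started along its axis. The small gauge is at the same pixels as before and the gripper is clear.

```bash
python3 -c "
from station import job; print(job.hand_in())"
```

```text
the job is handed in; nothing more can be done
None
```

The gauge check is done and handed in at about 19 s of the 56 s allowed; the hand-in reports no verdict.

- **Go end:** it slid home to the collar with no side force. It stopped at about 5 N, 82 mm from the bore centre, and I drew it out again.
- **No-go end:** pressed squarely on the mouth on the block's +y side, it was refused at about 8 N, with the bore centre about 102 mm away.
- **Return:** the gauge lies released in its rest, about 2 mm from where it started. It pressed on the rest with about 40 N for a moment before I eased off.
- **Last checks:** the final picture shows the larger gauge seated, the smaller gauge unmoved and the gripper clear with no force on it.
- **Disagreement:** the camera and the arm readings of the gauge's sideways position differed by 2–3 mm on the approach. The go end still went in freely.

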